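# Back-light check of a lens barrel in a V-block

### The arm

A 6-joint arm with a two-finger parallel gripper is mounted at the origin on the work surface. World frame = base frame: x ahead of the robot, y to its left, z up, the work surface at z = 0. Lengths are in m, angles in rad, forces in N, time in s.
With the tool pointing down it reaches from about 0.25 to 0.725 m from the base axis. Payload 4 kg.
Tool frame: the origin (TCP) lies between the finger pads; the fingertips stand 8 mm ahead of it and the grasp point (between the pads) lies 11 mm behind it; z points along the fingers, y is the direction in which the jaws open and shut (so a half turn about z gives the same grasp; the last joint's range is limited). The gripper opens to 85 mm and grips with 20 to 120 N. Pads are 22 mm wide; open, the fingers measure 114 mm over their backs; the gripper's body (76 mm by 85 mm) begins 54 mm behind the grasp point. The pads swing forward as they close: fully open they stand 13 mm farther back than shut.
Start: joints at [1.163, 0.241, 0.005, 1.335, 0, 1.571], TCP at [0.198, 0.459, 0.239] pointing down, gripper open.
Joint ranges: [-2.72, 2.72], [-1.05, 1.87], [-1.09, 1.28], [-1.99, 2.15], [-1.42, 1.44], [-3.14, 3.14]. Speed limits (rad/s): [2.79, 2.79, 3.14, 3.14, 3.14, 3.14].

### API

Orientations are given as a unit quaternion [x, y, z, w].
In Python, from workcell import * gives the robot as it stands.
- The arm moves only by the tool send_rows, never from a script. Its argument "increments" is a list that holds one entry, the list of rows, each a list of 6 numbers: the shift along the tool's x, y, z in units of 50 mm (1.0 is 50 mm), then the turn, a rotation vector about the tool's x, y, z in units of 10 degrees (1.0 is 10 degrees). In form: [[[x, y, z, ax, ay, az], ...]]. A call has 1 to 8 rows; each row shifts and turns the commanded pose from where the row before left it, along the tool's axes as they then stand; what a row does not reach is not made up. A row lasts 1/8 s, in which the tool goes at most 62.5 mm and 10.7 degrees, less where a joint would pass 70% of its speed; a pose out of reach is approached as far as the arm can. A call with a number of a shift or a turn outside -1 to 1 is refused whole. A call with a gripper value outside its range is refused whole. "grip" is the closure, from 0 (fully open) to 1 (shut), set as the call begins (left out, the last holds). The fingers move at their own pace and stop on an object; the grip force is fixed at half the most. Time passes only in rows, so rows that do not move let the fingers close. It gives the time, the measured TCP pose, the force and the opening at its end, in the units of the state.
- get_obs(): the state, without advancing time (a new reading comes with each control period).
- camera(name): name is "scene" or "top" or "wrist"; returns a dict with "color" (400x640x3 uint8, red, green, blue), "z_map" (400x640 float32, m along the optical axis (not along the pixel's ray), 0 where there is no reading), "intrinsics" (3x3 intrinsics, pixels), "pose" (4x4, takes a point from camera to world coordinates); the wrist camera has in their place "mount" (4x4, takes a point from camera to tool coordinates, whose origin is the TCP and whose axes are the flange's). Camera axes: x right, y down, z forward; pixel columns grow to the right and rows downward; lengths in m; the calibration is good to about 2 mm. A picture is of the moment at which its call begins: read the wrist's pose just before it.
- job_done(): hands the job in, once; it reports no verdict.
The state is a dict: "clock": time; "joint_pos": joint angles; "joint_vel": joint speeds; "tau": joint torques, N m; "eef_pos": TCP position; "tool_rot": TCP orientation; "ft_force": force on the tool from outside, world axes, zero at the start; "ft_torque": the same for the moment, N m; "grip_width": finger opening in m.
Only numpy, scipy, OpenCV 4.12 (cv2) and the standard library are available. Lean on these libraries where they do the work, as an engineer would, in place of code of your own. Each camera call takes 0.05 s, during which the arm holds its last target.

### The job

Set up the back-light check of the lens barrel on the inspection fixture: first push the pocket light down past the sprung jaw until it sits fully home in the fork clip, lamp end towards the V-block, and let go of it. Then take the flanged lens barrel out of the white rack and seat it in the V-block with its flange hanging free beyond the outer end, away from the light. Finish while still gripping the barrel and holding it pressed down with a push of about 10 N, so that it bears firmly on both faces of the V, without ramming it and without disturbing the other things on the bench.

Things in the scene. Friction and masses are not known exactly. Their poses are not given: they have to be found in the camera images.
- fixture: Inspection fixture, fixed: pale metal base plate 84 (x) x 285 (y) x 12 mm with a steel V-block towards its -y end and a dark fork clip for the light towards +y, robot side -x. Origin on the bench under the plate's middle, z up. V (middle at y = -80 mm) and clip (y = +90 mm) share one axis along y, at x = 0, 60 mm above the bench.
- vee_seat (a point): Where the middle of the lens barrel's axis lies when seated in the V (60 mm above the bench); axes as the fixture's. The 90 degree V runs along y in two lands, from 28 to 43 mm either side of this point, 56 mm wide, tops 4 mm below this point, smooth: the barrel slides on it easily. Between the lands a 56 mm gap takes the fingers; its floor is 36 mm below this point.
- vee_near: The V-block's two sloping faces on its -x side (nearer the robot): one of the two contact lines. Its origin is the fixture's origin.
- vee_far: The V-block's two sloping faces on its +x side: the other contact line. Its origin is the fixture's origin.
- clip_seat (a point): Where the middle of the light's axis lies when home in the clip (60 mm above the bench); axes as the fixture's. Two like clip halves, 25 to 37 mm either side along y; the 50 mm gap between them takes the fingers, free to 30 mm below. Each has a fixed prong on the -x side, 10.8 mm from the axis, 16 mm higher than it, and a floor 10 mm below the axis. The light goes in from straight above.
- jaw (a joint): Angle (rad) of the clip's sprung jaw: two steel fingers on one shaft on the +x side, 84 mm high, with slanted tops and lips reaching over the light. 0 = closed, grows as the tops swing to +x, at most 0.5. It springs shut by itself. A light pushed down opens it to about 0.1; this takes some 7 to 12 N, felt from 24 to 15 mm above home, then it snaps in.
- light_center (a point): Pocket light lying on the bench: round black body, diameter 20 mm, 98 mm long, between two pale six-sided collars 26 mm across flats (lamp head 31 mm long; tail 15 mm long, with a rubber button); 110 g. This point: middle of the black body, on the axis, 13 mm above the bench. Its y axis runs along the light, -y towards the lamp end.
- light_lamp (a point): The lamp end of the pocket light, on its axis, 83 mm from the middle of the body.
- rack: White plastic rest rack, fixed: base 140 (x) x 92 (y) x 6 mm, two V-notched walls 42 mm high, 29 to 37 mm either side of its middle. It holds two cylinders with axes along its y, at x = -38 and +38 mm: the flanged lens barrel and a thinner plain tube that stays there, either way round. Origin on the bench under its middle.
- barrel_center (a point): Lens barrel: black cylinder, diameter 34 mm, 110 mm long, with a flange 42 mm in diameter and 8 mm thick on one end (-y), glass in both ends, about 160 g. This point: on the axis in the middle of the 34 mm cylinder, 46 mm above the bench in the rack. Its y axis runs along the barrel, -y towards the flange.
- barrel_flange (a point): Middle of the lens barrel's flange, on the axis, 59 mm from the middle of the barrel.
- tube: The plain thin tube in the rack, 26 mm in diameter, 100 mm long, a bystander. Origin at its middle, axis along y.
- jar: Glass jar with a red cap, 95 mm high, a bystander.
- solvent: Clear plastic bottle, 100 mm high, a bystander.
- lens_cap: Black lens cap, a disc 48 mm in diameter, a bystander.
- driver: Small screwdriver, a bystander.
- calculator: Grey pocket calculator, 115 x 75 mm, a bystander.
- tweezers: Steel tweezers, 125 mm long, a bystander.
- swab_pot: Small clear pot, 60 mm high, a bystander.
Mind the look-alikes: they are no part of the job. Leave any blue or orange look-alike of the part that bears light_center alone.

How it is judged:
By the outcome, as a careful person would: the job done as asked, in the order asked, and still so for the second after the job is handed in, while the arm keeps its last pose, push and grip.
It also fails if it takes over 64 s, if anything falls off the work surface, if the arm or the gripper's body presses on something with over 40 N, if the wrist force passes 120 N, or if a joint passes its speed limit or range.

## Working session

There is one attempt and no reset: what is moved stays moved. The work goes in short steps, Python scripts to look and compute and a tool call to move; the robot and the scene stay as the last step left them, time stands still between calls to the robot, and variables do not carry over. Pictures are saved under pics/ and viewed, and the job is handed in when it is done.

Besides the shell and the picture viewer there is one more tool, called by a JSON object that holds its "op" and its "data". send_rows: Moves the arm, as the interface text tells. Its arguments: {"type":"object","properties":{"increments":{"type":"array"},"grip":{"type":"number"}},"required":["increments"]}

```bash
ls; mkdir -p pics; cat > h.py <<'E'
from workcell import *
import numpy as np, cv2
from scipy.spatial.transform import Rotation as R
def snap(n,f):
    c=camera(n); cv2.imwrite('pics/'+f+'.png',c['color'][:,:,::-1]); np.savez('pics/'+f+'.npz',**{k:np.array(v) for k,v in c.items()}); return c
E
python3 - <<'E'
from h import *
o=get_obs(); print(o)
for n in ('scene','top'):
    c=snap(n,n+'0'); print(c['intrinsics'],c['pose'])
E
```

```text
pics
{'clock': 0.0, 'joint_pos': array([1.16299618e+00, 2.41426986e-01, 3.72389966e-03, 1.33522975e+00,
       6.60655727e-07, 1.57077062e+00]), 'joint_vel': array([ 1.38208864e-03,  1.29320276e-03,  3.29664337e-04, -1.81009843e-03,
       -1.64263411e-03,  3.78821253e-05]), 'tau': array([ 4.86690788e-04, -3.72319257e+01,  2.52407008e+01,  1.70028600e-02,
       -1.69937476e-05,  1.12758809e-05]), 'eef_pos': array([0.1980463 , 0.45842159, 0.23840585]), 'tool_rot': array([ 2.02477443e-01,  9.79286344e-01, -1.04605542e-03, -2.16647983e-04]), 'ft_force': array([ 0.46149434, -0.44771041,  0.39293197]), 'ft_torque': array([-0.02226932,  0.07156334,  0.05116317]), 'grip_width': 0.08518024352424951}
[[462.02034843   0.         316.81743281]
 [  0.         462.02034843 208.36135591]
 [  0.           0.           1.        ]] [[-0.53220964  0.5581603  -0.63656106  1.32675174]
 [ 0.84653035  0.36132565 -0.39093497  0.45000498]
 [ 0.01180145 -0.74692761 -0.66480063  0.89777431]
 [ 0.          0.          0.          1.        ]]
[[497.71476197   0.         317.97730203]
 [  0.         497.71476197 204.95615852]
 [  0.           0.           1.        ]] [[-0.01748246 -0.98429533  0.1756618   0.34227848]
 [-0.99939605  0.02247977  0.02649887 -0.0452873 ]
 [-0.03003155 -0.17509244 -0.98409387  1.26810133]
 [ 0.          0.          0.          1.        ]]
```

View pics/top0.png

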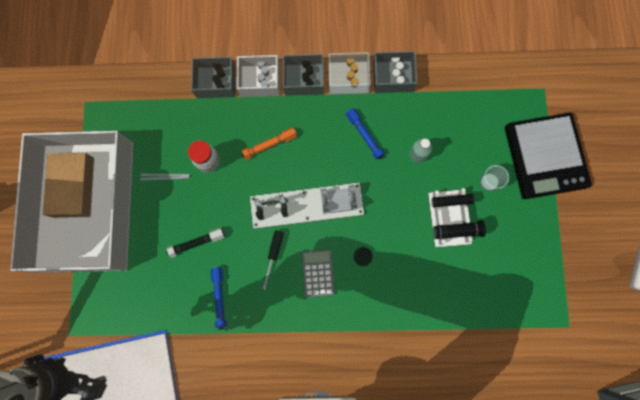

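View pics/scene0.png

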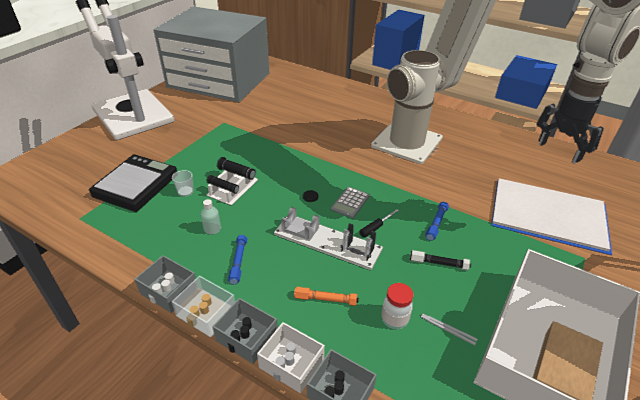

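The top view shows the real light (black body, pale collars) near (197,242), the fixture at (307,205), and the rack at (452,217) with the flanged barrel in the near notch (row ~230). I'll zoom in next.

```bash
cat >> h.py <<'E'
def cloud(c,pose=None):
    K=c['intrinsics'];z=c['z_map'];P=c['pose'] if pose is None else pose
    v,u=np.mgrid[:z.shape[0],:z.shape[1]]
    p=np.stack([(u-K[0,2])/K[0,0]*z,(v-K[1,2])/K[1,1]*z,z],-1)
    w=p@P[:3,:3].T+P[:3,3]; w[z<=0]=np.nan
    return w
E
python3 - <<'E'
from h import *
c=np.load('pics/top0.npz'); w=cloud(c); im=c['color'][:,:,::-1]
def crop(u0,v0,u1,v1,s): return cv2.resize(im[v0:v1,u0:u1],None,fx=s,fy=s,interpolation=cv2.INTER_CUBIC)
a=crop(150,215,290,305,5);cv2.imwrite('pics/cl.png',a)
b=crop(240,175,380,235,5);d=crop(420,180,500,250,5)
cv2.imwrite('pics/cf.png',b);cv2.imwrite('pics/cr.png',d)
for u,v in [(100,300),(500,280),(400,120),(195,243),(172,250),(222,235),(307,205),(455,232),(455,201),(482,229)]: print(u,v,w[v,u].round(4))
E
```

```text
100 300 [3.364e-01 5.462e-01 1.000e-04]
500 280 [ 0.3682 -0.4617  0.0006]
400 120 [ 0.7904 -0.2321  0.0068]
195 243 [0.4731 0.2984 0.0315]
172 250 [0.457  0.357  0.0285]
222 235 [0.4923 0.2313 0.0283]
307 205 [0.5663 0.0165 0.0158]
455 232 [ 0.4835 -0.3429  0.063 ]
455 201 [ 0.5609 -0.3497  0.0556]
482 229 [ 0.4886 -0.4063  0.069 ]
```

View pics/cl.png

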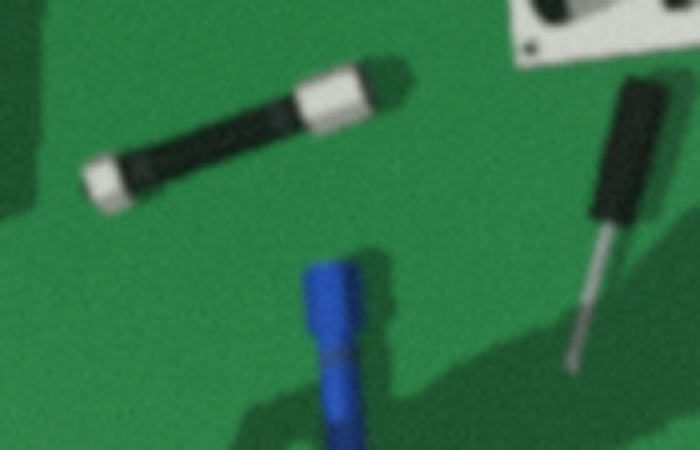

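View pics/cf.png

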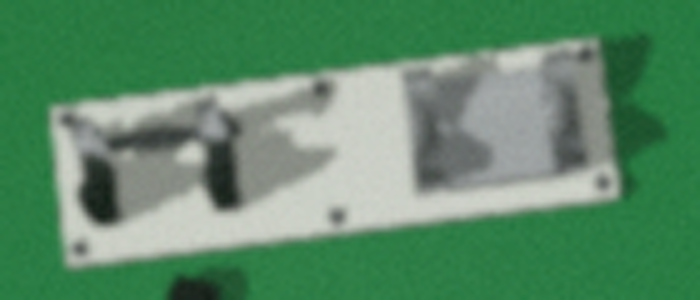

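View pics/cr.png

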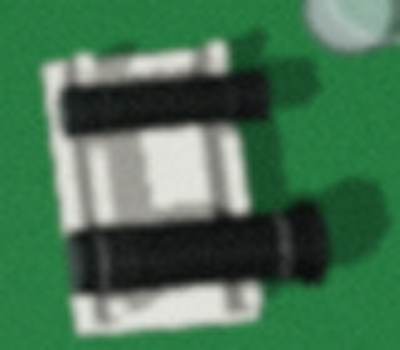

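```bash
cat >> h.py <<'E'
def pix(c,u,v,z,pose=None):
    K=c['intrinsics'];P=c['pose'] if pose is None else pose
    d=P[:3,:3]@np.array([(u-K[0,2])/K[0,0],(v-K[1,2])/K[1,1],1]); t=(z-P[2,3])/d[2]
    return P[:3,3]+t*d
E
python3 - <<'E'
from h import *
c=np.load('pics/top0.npz')
f=[pix(c,a/5+240-.4,b/5+175-.4,.012) for a,b in [(50,105),(68,268),(622,197),(600,38)]]
f=np.array(f);print(f.round(4)); print('len',[np.linalg.norm(f[i]-f[(i+1)%4]).round(4) for i in range(4)]);m=f.mean(0)
d=(f[0]+f[1]-f[2]-f[3]);print('fix',m,'yaw',np.degrees(np.arctan2(d[1],d[0]))-90)
l=np.array([pix(c,a/5+150-.4,b/5+215-.4,.013) for a,b in [(97,186),(122,178),(302,112),(358,93)]]);print(l.round(4));d=l[0]-l[3];print('yaw',np.degrees(np.arctan2(d[1],d[0]))-90,'mid',(l[1]+l[2])/2, np.linalg.norm(l[1]-l[2]))
b=np.array([pix(c,a/5+420-.4,b/5+180-.4,.046) for a,b in [(72,262),(285,245),(322,243)]]);print(b.round(4));d=b[0]-b[2];print('yaw',np.degrees(np.arctan2(d[1],d[0]))-90,np.linalg.norm(d))
E
```

```text
[[ 0.5951  0.1648  0.012 ]
 [ 0.51    0.155   0.012 ]
 [ 0.5404 -0.1284  0.012 ]
 [ 0.6236 -0.1199  0.012 ]]
len [np.float64(0.0856), np.float64(0.2851), np.float64(0.0837), np.float64(0.2861)]
fix [0.56728061 0.01789869 0.012     ] yaw 5.9252658308239035
[[0.454  0.3696 0.013 ]
 [0.4578 0.3569 0.013 ]
 [0.4896 0.2654 0.013 ]
 [0.4988 0.2368 0.013 ]]
yaw 18.63578947427618 mid [0.47370934 0.31112729 0.013     ] 0.09687579853944682
[[ 0.4865 -0.296   0.046 ]
 [ 0.4927 -0.4001  0.046 ]
 [ 0.4933 -0.4182  0.046 ]]
yaw 3.1754579290002454 0.122393934534215
```

```bash
cat >> h.py <<'E'
def down(yaw): # tool z down, tool y at angle yaw (deg)
    a=np.radians(yaw); y=np.array([np.cos(a),np.sin(a),0]); z=np.array([0,0,-1.]); x=np.cross(y,z)
    return R.from_matrix(np.stack([x,y,z],1))
def plan(p,yaw,n,o=None,rd=2):
    o=o or get_obs(); p0=o['eef_pos'].copy(); r=R.from_quat(o['tool_rot']); rt=down(yaw)
    rv=(r.inv()*rt).as_rotvec()
    if np.degrees(np.linalg.norm(rv))>100: print('BIG rot',np.degrees(rv))
    rows=[]
    for i in range(n):
        goal=o['eef_pos']+(np.array(p)-o['eef_pos'])*(i+1)/n
        s=r.inv().apply(goal-p0)/.05
        t=np.degrees((r.inv()*rt).as_rotvec())/10/(n-i)
        s=s.round(rd);t=t.round(rd)
        rows.append([float(x)+0. for x in list(s)+list(t)])
        p0=p0+r.apply(s*.05); r=r*R.from_rotvec(np.radians(t*10))
    print('[['+',\n'.join(str(x) for x in rows)+']]'); print('end',p0.round(4),'maxabs',np.abs(rows).max())
def st():
    o=get_obs(); r=R.from_quat(o['tool_rot']); y=r.apply([0,1,0]); z=r.apply([0,0,1])
    print('t%.2f'%o['clock'],'p',o['eef_pos'].round(4),'yaw %.2f'%np.degrees(np.arctan2(y[1],y[0])),'z',z.round(4),'F',o['ft_force'].round(2),'T',o['ft_torque'].round(2),'w %.4f'%o['grip_width'],'q',o['joint_pos'].round(2)); return o
def T(o):
    M=np.eye(4);M[:3,:3]=R.from_quat(o['tool_rot']).as_matrix();M[:3,3]=o['eef_pos'];return M
def wsnap(f):
    o=st(); c=snap('wrist',f); P=T(o)@c['mount']; np.savez('pics/'+f+'.npz',pose=P,**{k:np.array(v) for k,v in c.items()}); return c,P
E
python3 - <<'E'
from h import *
c,P=wsnap('w0'); print(c['mount'].round(4),c['intrinsics'])
plan([.474,.311,.16],18.6,8)
E
```

```text
t0.10 p [0.1981 0.4585 0.2385] yaw 66.64 z [-7.0e-04 -1.7e-03 -1.0e+00] F [-0.07  0.37  0.58] T [-0.06 -0.03  0.03] w 0.0853 q [ 1.16  0.24  0.    1.34 -0.    1.57]
[[ 7.000e-04 -9.522e-01 -3.055e-01  7.850e-02]
 [ 1.000e+00  7.000e-04 -2.000e-04 -3.000e-04]
 [ 4.000e-04 -3.055e-01  9.522e-01 -1.356e-01]
 [ 0.000e+00  0.000e+00  0.000e+00  1.000e+00]] [[295.65683056   0.         317.91275542]
 [  0.         295.65683056 200.46468996]
 [  0.           0.           1.        ]]
[[[-0.78, -0.06, 0.2, 0.0, 0.0, 0.6],
[-0.78, 0.01, 0.19, 0.0, 0.0, 0.6],
[-0.78, 0.1, 0.2, 0.0, 0.0, 0.6],
[-0.76, 0.18, 0.2, 0.0, 0.0, 0.6],
[-0.74, 0.26, 0.19, 0.0, 0.0, 0.6],
[-0.7, 0.33, 0.2, 0.0, 0.0, 0.6],
[-0.67, 0.41, 0.2, 0.0, 0.0, 0.6],
[-0.63, 0.47, 0.19, -0.01, 0.01, 0.6]]]
end [0.4741 0.3108 0.1602] maxabs 0.78
```

{"op": "send_rows", "data": {"increments": [[[-0.78,-0.06,0.2,0,0,0.6],[-0.78,0.01,0.19,0,0,0.6],[-0.78,0.1,0.2,0,0,0.6],[-0.76,0.18,0.2,0,0,0.6],[-0.74,0.26,0.19,0,0,0.6],[-0.7,0.33,0.2,0,0,0.6],[-0.67,0.41,0.2,0,0,0.6],[-0.63,0.47,0.19,0,0,0.6]]]}}

```text
clock: 1.15
eef_pos: [0.4751, 0.3105, 0.16]
tool_rot: [0.585, 0.811, -0.0, -0.0]
ft_force: [0.9, 0.5, 0.1]
grip_width: 0.0854
```

```bash
python3 - <<'E'
from h import *
wsnap('w1')
E
```

```text
t1.15 p [0.4751 0.3105 0.16  ] yaw 18.43 z [-7.e-04 -4.e-04 -1.e+00] F [0.91 0.51 0.08] T [ 0.01  0.01 -0.01] w 0.0854 q [0.58 0.42 0.05 1.2  0.   1.83]
```

View pics/w1.png

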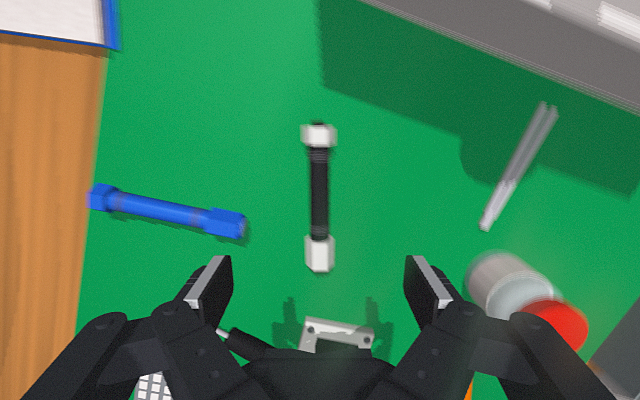

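The light is centred: its body runs from (318,150) to (319,236) in the wrist view, with the lamp head towards the fixture. I'll compute its world position.

```bash
python3 - <<'E'
from h import *
c=np.load('pics/w1.npz'); P=c['pose']
im=c['color'][:,:,::-1][110:285,270:370]; cv2.imwrite('pics/w1c.png',cv2.resize(im,None,fx=4,fy=3.4))
for u,v in [(318.3,150),(318.8,236),(318,125),(319.5,270)]:
    print(pix(c,u,v,.013,P).round(4))
a,b=pix(c,318.3,150,.013,P),pix(c,318.8,236,.013,P)
print((a+b)/2,np.linalg.norm(a-b),np.degrees(np.arctan2(*(a-b)[[1,0]]))-90)
E
```

```text
[0.4629 0.3464 0.013 ]
[0.4918 0.2617 0.013 ]
[0.4553 0.3682 0.013 ]
[0.5053 0.2237 0.013 ]
[0.47736895 0.30406008 0.013     ] 0.08943125683584786 18.829332778543588
```

View pics/w1c.png

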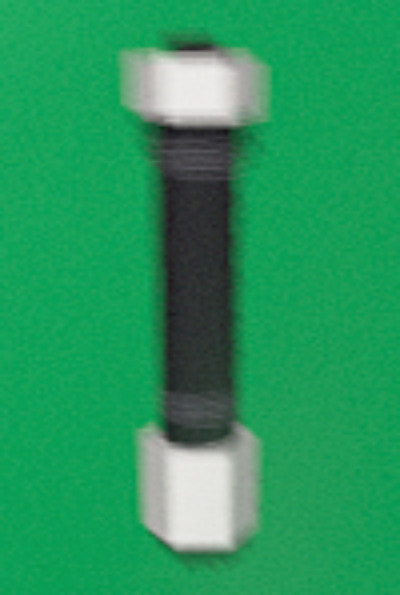

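```bash
python3 - <<'E'
from h import *
st();plan([.4758,.3075,.05],18.8,4); plan([.4758,.3075,.011],18.8,8)
E
```

```text
t1.20 p [0.4787 0.3077 0.1585] yaw 18.05 z [ 0.0013 -0.0031 -1.    ] F [ 4.36  0.11 -0.55] T [-0.05 -0.18 -0.05] w 0.0855 q [ 0.57  0.42  0.05  1.2  -0.    1.83]
[[[0.01, -0.01, 0.54, 0.0, 0.0, -0.02],
[0.0, -0.02, 0.55, 0.0, 0.01, -0.02],
[0.0, -0.01, 0.54, 0.0, 0.0, -0.02],
[0.01, -0.02, 0.54, 0.0, 0.01, -0.01]]]
end [0.4757 0.3075 0.05  ] maxabs 0.55
[[[0.0, -0.01, 0.37, 0.0, 0.0, -0.01],
[0.01, 0.0, 0.37, 0.0, 0.0, -0.01],
[0.0, -0.01, 0.37, 0.0, 0.0, -0.01],
[0.0, -0.01, 0.37, 0.0, 0.0, -0.01],
[0.0, -0.01, 0.36, 0.0, 0.0, -0.01],
[0.01, 0.0, 0.37, 0.0, 0.01, -0.01],
[0.0, -0.01, 0.37, 0.0, 0.0, -0.01],
[0.0, -0.01, 0.37, 0.0, 0.01, 0.0]]]
end [0.4757 0.3073 0.011 ] maxabs 0.37
```

{"op": "send_rows", "data": {"increments": [[[0,0,0,0,0,0],[0,0,0,0,0,0],[0,0,0,0,0,0]]], "grip": 0.4}}

```text
clock: 1.58
eef_pos: [0.4735, 0.3121, 0.1612]
tool_rot: [0.583, 0.813, 0.0, 0.0]
ft_force: [-0.3, 0.3, -0.1]
grip_width: 0.0515
```

```bash
python3 - <<'E'
from h import *
c,P=wsnap('w2'); st()
cv2.imwrite('pics/w2c.png',cv2.resize(c['color'][100:285,250:390,::-1],None,fx=4,fy=3,interpolation=cv2.INTER_CUBIC))
E
```

```text
t1.57 p [0.4735 0.3121 0.1612] yaw 18.74 z [ 2.e-04  3.e-04 -1.e+00] F [-0.27  0.26 -0.1 ] T [-0.    0.    0.03] w 0.0515 q [0.58 0.42 0.05 1.2  0.   1.83]
t1.62 p [0.4736 0.3121 0.1612] yaw 18.73 z [ 4.e-04  4.e-04 -1.e+00] F [0.51 1.19 0.72] T [0.01 0.05 0.05] w 0.0509 q [0.58 0.42 0.05 1.2  0.   1.83]
```

View pics/w2c.png

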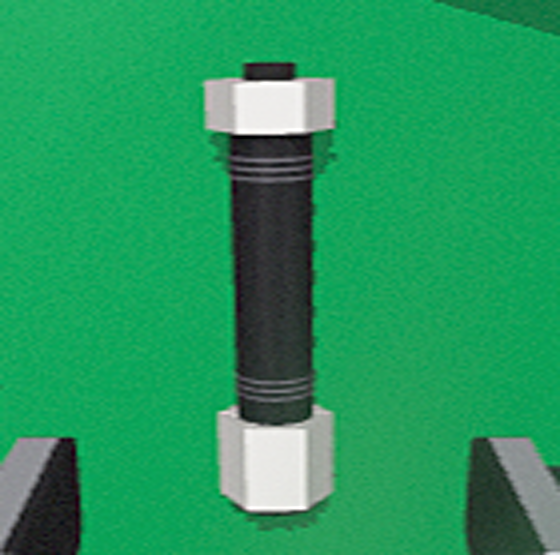

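```bash
python3 - <<'E'
from h import *
c=np.load('pics/w2.npz'); P=c['pose']
a=pix(c,317.6,144.8,.026,P);b=pix(c,318.5,240.5,.0225,P)
m=(a+b)/2; print(a,b,m,np.linalg.norm(a-b),np.degrees(np.arctan2(*(a-b)[[1,0]]))-90)
y=18.8
plan([m[0],m[1],.05],y,4); plan([m[0],m[1],.011],y,4)
E
```

```text
[0.45860215 0.35381256 0.026     ] [0.49064997 0.26227966 0.0225    ] [0.47462606 0.30804611 0.02425   ] 0.0970442358349024 19.296351060924977
[[[-0.02, 0.0, 0.56, 0.0, 0.0, 0.0],
[-0.02, 0.0, 0.55, 0.0, 0.0, 0.0],
[-0.02, -0.01, 0.56, 0.0, 0.0, 0.0],
[-0.02, 0.0, 0.55, 0.0, 0.0, -0.01]]]
end [0.4744 0.3082 0.0502] maxabs 0.56
[[[-0.02, 0.0, 0.75, 0.0, 0.0, 0.0],
[-0.02, 0.0, 0.75, 0.0, 0.0, 0.0],
[-0.02, -0.01, 0.75, 0.0, 0.0, 0.0],
[-0.02, 0.0, 0.75, 0.0, 0.0, -0.01]]]
end [0.4744 0.3082 0.0112] maxabs 0.75
```

{"op": "send_rows", "data": {"increments": [[[-0.02,0,0.6,0,0,-0.03],[-0.02,0,0.6,0,0,0],[-0.02,-0.01,0.6,0,0,0],[-0.02,0,0.6,0,0,0],[0,0,0.3,0,0,0],[0,0,0.2,0,0,0],[0,0,0.1,0,0,0],[0,0,0,0,0,0]]]}}

```text
clock: 2.62
eef_pos: [0.4754, 0.3077, 0.0112]
tool_rot: [0.581, 0.814, 0.0, 0.0]
ft_force: [-0.4, -0.5, 0.4]
grip_width: 0.0511
```

{"op": "send_rows", "data": {"increments": [[[0,0,0,0,0,0],[0,0,0,0,0,0],[0,0,0,0,0,0],[0,0,0,0,0,0]]], "grip": 1}}

```text
clock: 3.12
eef_pos: [0.4757, 0.3078, 0.0117]
tool_rot: [0.581, 0.814, 0.001, 0.0]
ft_force: [0.1, -1.0, 5.6]
grip_width: 0.0177
```

```bash
python3 - <<'E'
from h import *
st()
E
```

```text
t3.12 p [0.4757 0.3078 0.0117] yaw 18.93 z [ 0.0015  0.001  -1.    ] F [ 0.12 -0.99  5.62] T [-0.1   0.11 -0.01] w 0.0177 q [ 0.57  0.56 -0.15  0.86 -0.    1.81]
```

{"op": "send_rows", "data": {"increments": [[[0,0,-0.1,0,0,0],[0,0,-0.3,0,0,0],[0,0,-0.6,0,0,0],[0,0,-0.8,0,0,0],[0,0,-0.8,0,0,0],[0,0,-0.4,0,0,0],[0,0,0,0,0,0],[0,0,0,0,0,0]]]}}

```text
clock: 4.12
eef_pos: [0.4744, 0.307, 0.16]
tool_rot: [0.581, 0.814, -0.001, -0.0]
ft_force: [-0.0, -0.0, -1.4]
grip_width: 0.0177
```

```bash
python3 - <<'E'
from h import *
c,P=wsnap('w3')
E
```

```text
t4.12 p [0.4744 0.307  0.16  ] yaw 18.94 z [-1.4e-03 -9.0e-04 -1.0e+00] F [-0.01 -0.03 -1.38] T [ 0.01 -0.02  0.  ] w 0.0177 q [ 0.57  0.41  0.04  1.2  -0.    1.81]
```

View pics/w3.png

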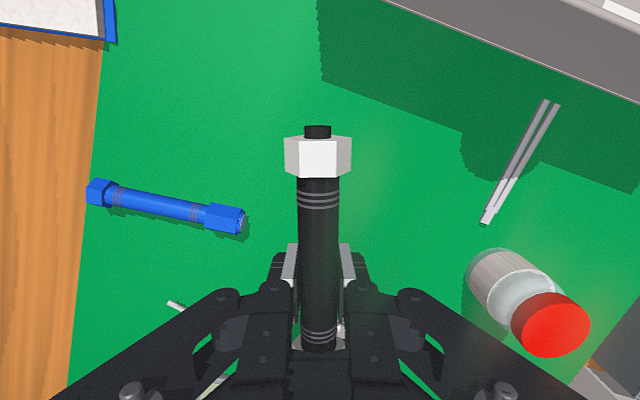

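```bash
python3 - <<'E'
from h import *
c=np.load('pics/w3.npz'); w=cloud(c,np.array(c['mount']))  # tool coords
for v in (160,170,190,200,210,220,230,240,250,260,300,330):
    q=w[v,314:323]; print(v,np.nanmedian(q,0).round(4), end=' | ')
    z=w[v,:,2]; row=c['color'][v].astype(int)
    if 180<=v<=240:
        g=(row[:,1]-row[:,0]<25); idx=np.where(g[280:360])[0]+280; 
        print(idx.min(),idx.max(), w[v,idx.min()+2].round(4),w[v,idx.max()-2].round(4),end='')
    print()
E
```

```text
160 [ 0.057  -0.0004 -0.015 ] | 
170 [ 0.0528 -0.0004 -0.0151] | 
190 [ 0.0433 -0.0003 -0.0118] | 297 338 [ 0.0424 -0.0088 -0.0088] [ 0.0422  0.0077 -0.0079]
200 [ 0.0388 -0.0003 -0.0122] | 297 338 [ 0.0375 -0.0089 -0.0081] [ 0.0371  0.0079 -0.0069]
210 [ 0.0342 -0.0003 -0.0122] | 298 337 [ 0.0326 -0.0086 -0.0079] [ 0.0329  0.0074 -0.0086]
220 [ 0.0294 -0.0003 -0.012 ] | 298 337 [ 0.028  -0.0086 -0.0086] [ 0.0275  0.0076 -0.0073]
230 [ 0.0245 -0.0003 -0.0121] | 298 337 [ 0.0227 -0.0088 -0.0079] [ 0.0225  0.0077 -0.0074]
240 [ 0.0197 -0.0003 -0.0123] | 299 337 [ 0.0181 -0.0083 -0.009 ] [ 0.0172  0.0078 -0.0071]
250 [ 0.0145 -0.0003 -0.0122] | 
260 [ 0.0093 -0.0003 -0.0122] | 
300 [-0.0127 -0.0003 -0.0123] | 
330 [-0.0309 -0.0003 -0.0121] |
```

```bash
python3 - <<'E'
from h import *
plan([.568,.008,.20],5.9,8)
E
```

```text
[[[-0.78, -0.02, -0.1, 0.0, 0.0, 0.16],
[-0.79, 0.0, -0.1, 0.0, 0.0, 0.16],
[-0.78, 0.02, -0.1, 0.0, 0.0, 0.16],
[-0.78, 0.05, -0.1, 0.0, 0.0, 0.16],
[-0.78, 0.06, -0.1, 0.0, 0.0, 0.17],
[-0.78, 0.09, -0.1, 0.0, 0.0, 0.16],
[-0.77, 0.11, -0.11, -0.01, 0.0, 0.17],
[-0.78, 0.14, -0.1, 0.0, 0.01, 0.16]]]
end [0.5681 0.0078 0.2002] maxabs 0.79
```

{"op": "send_rows", "data": {"increments": [[[-0.6,-0.02,-0.2,0,0,0.16],[-0.8,0,-0.2,0,0,0.16],[-0.9,0.02,-0.2,0,0,0.16],[-0.9,0.05,-0.2,0,0,0.16],[-0.9,0.06,0,0,0,0.17],[-0.9,0.09,0,0,0,0.16],[-0.8,0.11,0,0,0,0.17],[-0.44,0.14,0,0,0,0.16]]]}}

```text
clock: 5.18
eef_pos: [0.569, 0.0062, 0.199]
tool_rot: [0.671, 0.742, -0.001, -0.001]
ft_force: [0.5, 1.1, -1.3]
grip_width: 0.018
```

{"op": "send_rows", "data": {"increments": [[[0,0,0,0,0,0],[0,0,0,0,0,0],[0,0,0,0,0,0],[0,0,0,0,0,0]]]}}

```text
clock: 5.68
eef_pos: [0.5694, 0.0092, 0.2008]
tool_rot: [0.669, 0.743, -0.0, -0.0]
ft_force: [-0.1, -0.5, -0.7]
grip_width: 0.018
```

```bash
python3 - <<'E'
from h import *
c,P=wsnap('w4');st()
E
```

```text
t5.67 p [0.5694 0.0092 0.2008] yaw 6.02 z [-2.e-04  1.e-04 -1.e+00] F [-0.08 -0.53 -0.69] T [ 0.02  0.02 -0.  ] w 0.0180 q [0.02 0.4  0.12 1.3  0.   1.48]
t5.72 p [0.5694 0.0091 0.2009] yaw 6.01 z [ 0.e+00  1.e-04 -1.e+00] F [ 0.24  0.46 -0.94] T [0.03 0.04 0.01] w 0.0175 q [0.02 0.4  0.12 1.3  0.   1.48]
```

View pics/w4.png

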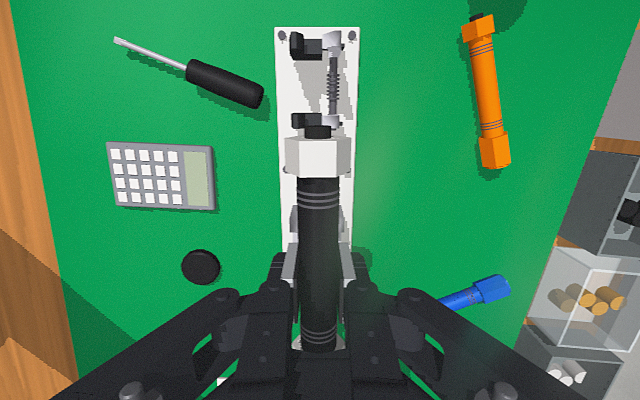

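```bash
python3 - <<'E'
from h import *
c=np.load('pics/w4.npz');P=c['pose']
im=c['color'][:,:,::-1]
cv2.imwrite('pics/w4c.png',cv2.resize(im[20:150,260:375],None,fx=6,fy=4.5,interpolation=cv2.INTER_CUBIC))
g=im.astype(int); 
# plate edges: green->pale transitions by R channel
L=[];Rr=[]
for v in list(range(55,110))+list(range(150,200)):
    r=g[v,:,2].astype(float)
    def edge(seg,lo):
        d=np.diff(seg); i=np.argmax(np.abs(d)); return lo+i+.5
    a=r[262:290]; th=(a.max()+a.min())/2; i=np.where(a>th)[0][0]; L.append((262+i-1+(th-a[i-1])/(a[i]-a[i-1]),v))
    b=r[345:370]; th=(b.max()+b.min())/2; i=np.where(b>th)[0][-1]; Rr.append((345+i+(b[i]-th)/(b[i]-b[i+1]),v))
L=np.array([pix(c,*x,.012,P) for x in L]);Rr=np.array([pix(c,*x,.012,P) for x in Rr])
for E in (L,Rr):
    k=np.polyfit(E[:,1],E[:,0],1); res=E[:,0]-np.polyval(k,E[:,1]); good=abs(res)<.0015; k=np.polyfit(E[good,1],E[good,0],1)
    print('slope deg',-np.degrees(np.arctan(k[0])),'x at y=.1074',np.polyval(k,.1074),'n',good.sum(),res[good].std(),'x at y=-.06',np.polyval(k,-.06))
for u,v in [(276,27),(359,27)]: print(pix(c,u,v,.012,P))
E
```

```text
slope deg 5.92457066466826 x at y=.1074 0.5148379232903381 n 105 0.00014224104093145965 x at y=-.06 0.5322095879818806
slope deg 5.879970100306001 x at y=.1074 0.5991638171103577 n 105 0.00014058878404517677 x at y=-.06 0.6164037805025414
[0.51258845 0.154661   0.012     ]
[0.59261374 0.16314231 0.012     ]
```

View pics/w4c.png

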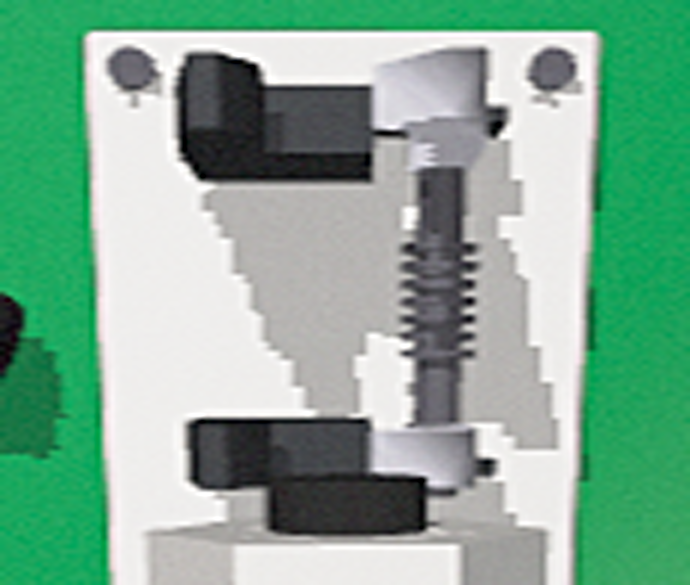

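```bash
python3 - <<'E'
from h import *
plan([.5577,.107,.12],5.9,6)
E
```

```text
[[[0.33, 0.0, 0.27, 0.0, 0.0, 0.0],
[0.33, -0.01, 0.27, 0.0, 0.0, 0.0],
[0.33, 0.0, 0.27, 0.0, 0.0, 0.0],
[0.32, -0.01, 0.27, 0.0, 0.0, 0.0],
[0.33, 0.0, 0.27, 0.0, 0.0, 0.01],
[0.33, -0.01, 0.27, 0.0, 0.0, 0.0]]]
end [0.5577 0.1069 0.1199] maxabs 0.33
```

{"op": "send_rows", "data": {"increments": [[[0.4,0,0,0,0,0.01],[0.5,-0.01,0.2,0,0,0],[0.5,0,0.3,0,0,0],[0.37,-0.01,0.4,0,0,0],[0.15,0,0.4,0,0,0],[0.05,-0.01,0.32,0,0,0],[0,0,0,0,0,0],[0,0,0,0,0,0]]]}}

```text
clock: 6.72
eef_pos: [0.5586, 0.1062, 0.1205]
tool_rot: [0.67, 0.742, 0.0, 0.0]
ft_force: [0.4, -0.6, -0.7]
grip_width: 0.0175
```

{"op": "send_rows", "data": {"increments": [[[0,0,0,0,0,0],[0,0,0,0,0,0]]]}}

```text
clock: 6.98
eef_pos: [0.5586, 0.1059, 0.1206]
tool_rot: [0.67, 0.742, 0.001, 0.0]
ft_force: [0.1, -0.4, -1.3]
grip_width: 0.0178
```

```bash
python3 - <<'E'
from h import *
c,P=wsnap('w5');st()
im=c['color'][:,:,::-1]
cv2.imwrite('pics/w5c.png',cv2.resize(im[60:300,230:410],None,fx=4,fy=2.5,interpolation=cv2.INTER_CUBIC))
c=snap('scene','s5');cv2.imwrite('pics/s5c.png',cv2.resize(c['color'][150:290,250:450,::-1],None,fx=4,fy=4,interpolation=cv2.INTER_CUBIC))
E
```

```text
t6.97 p [0.5586 0.1059 0.1206] yaw 5.80 z [ 1.4e-03  3.0e-04 -1.0e+00] F [ 0.1  -0.39 -1.34] T [0.01 0.02 0.04] w 0.0178 q [ 0.19  0.45 -0.01  1.11  0.    1.66]
t7.03 p [0.5585 0.106  0.1204] yaw 5.80 z [ 1.1e-03  2.0e-04 -1.0e+00] F [-0.39 -0.21  0.03] T [ 0.    0.03 -0.  ] w 0.0181 q [ 0.19  0.45 -0.01  1.11  0.    1.66]
```

View pics/w5c.png

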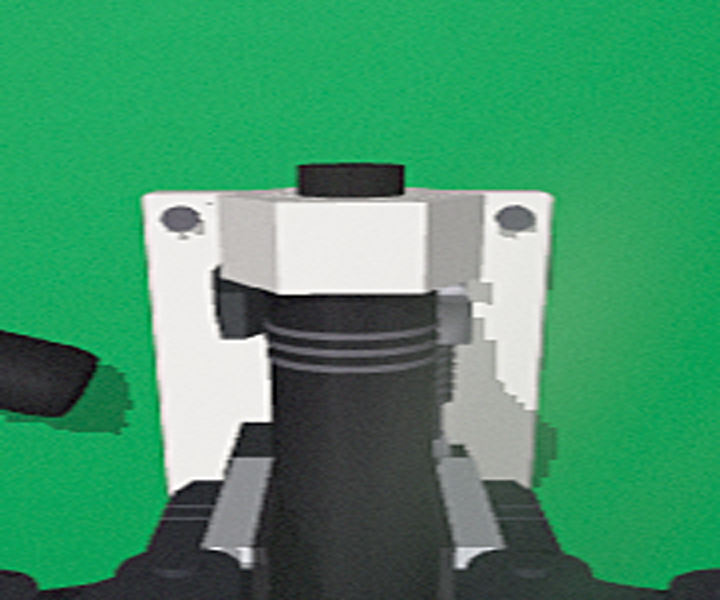

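View pics/s5c.png

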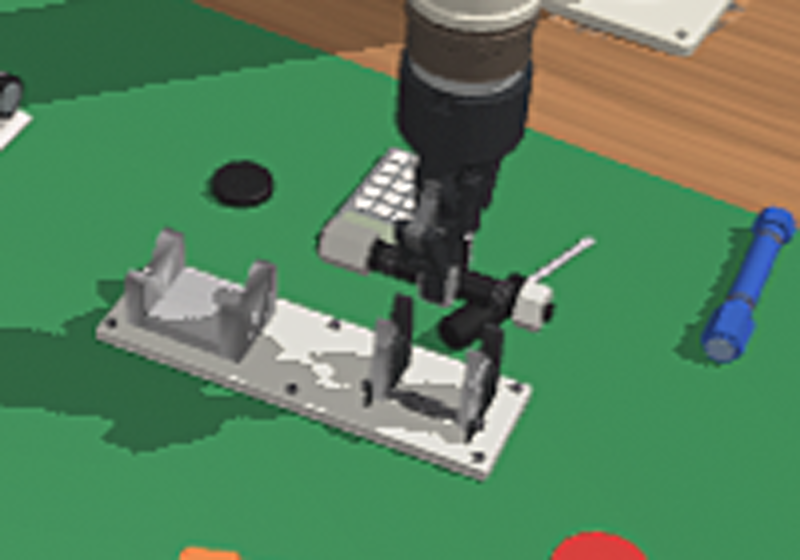

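```bash
python3 - <<'E'
from h import *
c=np.load('pics/w5.npz');P=c['pose'];M=np.array(c['mount'])
g=c['color'].astype(float)
# tool-frame: bench plane z depends; use world calc then to tool
o_T=P@np.linalg.inv(M)
inv=np.linalg.inv(o_T)
L=[];Q=[]
for v in range(145,225):
    r=g[v,:,0]
    a=r[255:282]; th=(np.percentile(a,90)+np.percentile(a,10))/2; i=np.where(a>th)[0][0]; L.append((255+i-1+(th-a[i-1])/(a[i]-a[i-1]),v))
for v in range(140,180):
    r=g[v,:,0]
    b=r[352:380]; th=(b.max()+b.min())/2; i=np.where(b>th)[0][-1]; Q.append((352+i+(b[i]-th)/(b[i]-b[i+1]),v))
out=[]
for E in (L,Q):
    W=np.array([pix(c,u,v,.012,P) for u,v in E]); t=(inv[:3,:3]@W.T).T+inv[:3,3]
    k=np.polyfit(t[:,0],t[:,1],1);res=t[:,1]-np.polyval(k,t[:,0]);gd=abs(res)<.001;k=np.polyfit(t[gd,0],t[gd,1],1)
    print(np.degrees(np.arctan(k[0])),np.polyval(k,[0,.031]),gd.sum())
    out.append(np.polyval(k,[0,.03]))
print('mid in tool',np.mean(out,0))
# light body
for v in range(190,215,6):
    w=cloud(c,M)[v]; print(v,[(u,w[u].round(4).tolist()) for u in (300,305,318,330,336)])
w=cloud(c,P)
# prong: dark pts higher than .06 around
for (u,v) in [(290,185),(287,190),(345,182),(343,190),(346,178)]: print(u,v,w[v,u].round(4),(inv@np.r_[w[v,u],1])[:3].round(4))
E
```

```text
-0.11570594258763654 [-0.04339359 -0.04345619] 80
-0.23787464555799784 [0.0402635 0.0401348] 40
mid in tool [-0.00156504 -0.00165761]
190 [(300, [0.0422, -0.0084, -0.0082]), (305, [0.043, -0.006, -0.011]), (318, [0.043, -0.0003, -0.0111]), (330, [0.0431, 0.0049, -0.0116]), (336, [0.042, 0.0078, -0.0076])]
196 [(300, [0.0392, -0.0084, -0.0077]), (305, [0.0402, -0.006, -0.0109]), (318, [0.0403, -0.0003, -0.0114]), (330, [0.0399, 0.005, -0.0098]), (336, [0.039, 0.0079, -0.0069])]
202 [(300, [0.0362, -0.0085, -0.0073]), (305, [0.0372, -0.0061, -0.0103]), (318, [0.0378, -0.0003, -0.0122]), (330, [0.0372, 0.0051, -0.0102]), (336, [0.0361, 0.0079, -0.0068])]
208 [(300, [0.0335, -0.0085, -0.0079]), (305, [0.0346, -0.0061, -0.0111]), (318, [0.0349, -0.0003, -0.0117]), (330, [0.0342, 0.0051, -0.0097]), (336, [0.033, 0.008, -0.0065])]
214 [(300, [0.0307, -0.0086, -0.0082]), (305, [0.0317, -0.0061, -0.0108]), (318, [0.0323, -0.0003, -0.0125]), (330, [0.0319, 0.0051, -0.0112]), (336, [0.0303, 0.008, -0.007])]
290 185 [0.5378 0.1346 0.0763] [ 0.0306 -0.0179  0.0442]
287 190 [0.5361 0.131  0.076 ] [ 0.0272 -0.0199  0.0445]
345 182 [0.5709 0.142  0.0845] [0.0346 0.0158 0.0361]
343 190 [0.5703 0.1371 0.085 ] [0.0298 0.0147 0.0356]
346 178 [0.5721 0.1428 0.0771] [0.0353 0.0171 0.0435]
```

{"op": "send_rows", "data": {"increments": [[[0,-0.015,0.15,0,0,-0.01],[0,0,0.2,0,0,0],[0,0,0.15,0,0,0],[0,0,0.1,0,0,0],[0,0,0.05,0,0,0],[0,0,0.05,0,0,0],[0,0,0.05,0,0,0]]]}}

```text
clock: 7.95
eef_pos: [0.5575, 0.1061, 0.0824]
tool_rot: [0.67, 0.743, 0.0, 0.0]
ft_force: [-0.4, 0.5, -0.5]
grip_width: 0.0176
```

{"op": "send_rows", "data": {"increments": [[[0,0,0.05,0,0,0],[0,0,0.05,0,0,0]]]}}

```text
clock: 8.2
eef_pos: [0.556, 0.1059, 0.0774]
tool_rot: [0.67, 0.743, -0.001, -0.001]
ft_force: [-6.7, -0.5, 6.1]
grip_width: 0.0175
```

{"op": "send_rows", "data": {"increments": [[[0,0.02,0.05,0,0,0],[0,0,0.05,0,0,0]]]}}

```text
clock: 8.45
eef_pos: [0.5551, 0.1058, 0.0719]
tool_rot: [0.67, 0.743, -0.002, -0.002]
ft_force: [-8.1, 0.2, 2.8]
grip_width: 0.0179
```

```bash
python3 - <<'E'
from h import *
st()
E
```

```text
t8.45 p [0.5551 0.1058 0.0719] yaw 5.93 z [-6.2e-03 -8.0e-04 -1.0e+00] F [-8.11  0.2   2.8 ] T [-0.24  1.6  -0.07] w 0.0179 q [ 0.19  0.5  -0.08  1.    0.    1.66]
```

{"op": "send_rows", "data": {"increments": [[[0,0,0.05,0,0,0],[0,0,0.05,0,0,0],[0,0,0.05,0,0,0],[0,0,0.05,0,0,0]]]}}

```text
clock: 8.95
eef_pos: [0.557, 0.106, 0.061]
tool_rot: [0.67, 0.743, -0.001, -0.001]
ft_force: [-4.6, 0.4, -4.1]
grip_width: 0.0175
```

```bash
python3 - <<'E'
from h import *
st()
E
```

```text
t8.95 p [0.557 0.106 0.061] yaw 5.94 z [-3.1e-03 -5.0e-04 -1.0e+00] F [-4.57  0.42 -4.06] T [-0.11  0.91 -0.05] w 0.0175 q [ 0.19  0.51 -0.09  0.98  0.    1.66]
```

{"op": "send_rows", "data": {"increments": [[[0,-0.02,0.05,0,0,0],[0,0,0.03,0,0,0],[0,0,0.02,0,0,0],[0,0,0,0,0,0]]]}}

```text
clock: 9.45
eef_pos: [0.5585, 0.1063, 0.0587]
tool_rot: [0.67, 0.743, 0.001, 0.001]
ft_force: [-2.7, -0.9, 5.1]
grip_width: 0.018
```

```bash
python3 - <<'E'
from h import *
c,P=wsnap('w6')
E
```

```text
t9.45 p [0.5585 0.1063 0.0587] yaw 5.93 z [ 2.9e-03  4.0e-04 -1.0e+00] F [-2.71 -0.91  5.14] T [-0.09  0.57 -0.07] w 0.0180 q [ 0.19  0.51 -0.09  0.96 -0.    1.66]
```

View pics/w6.png

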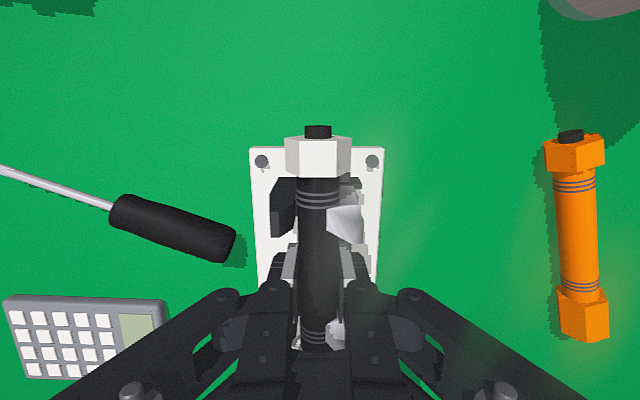

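{"op": "send_rows", "data": {"increments": [[[0,0,0.03,0,0,0],[0,0,0.02,0,0,0],[0,0,0,0,0,0],[0,0,0,0,0,0]]]}}

```text
clock: 10.0
eef_pos: [0.5586, 0.1063, 0.0585]
tool_rot: [0.67, 0.743, 0.002, 0.001]
ft_force: [-7.8, -1.7, 18.7]
grip_width: 0.0175
```

{"op": "send_rows", "data": {"increments": [[[0,0,-0.04,0,0,0],[0,0,-0.02,0,0,0]]]}}

```text
clock: 10.25
eef_pos: [0.5585, 0.1063, 0.0587]
tool_rot: [0.67, 0.743, 0.001, 0.001]
ft_force: [-0.9, 0.3, 1.6]
grip_width: 0.0173
```

{"op": "send_rows", "data": {"increments": [[[0,0,0,0,0,0],[0,0,0,0,0,0],[0,0,0,0,0,0]]], "grip": 0.5}}

```text
clock: 10.62
eef_pos: [0.5573, 0.1061, 0.0574]
tool_rot: [0.67, 0.743, -0.0, -0.0]
ft_force: [-0.5, 0.2, 0.1]
grip_width: 0.0427
```

{"op": "send_rows", "data": {"increments": [[[0,0,-0.2,0,0,0],[0,0,-0.4,0,0,0],[0,0,-0.6,0,0,0],[0,0,-0.8,0,0,0],[0,0,-0.6,0,0,0],[0,0,-0.2,0,0,0],[0,0,0,0,0,0],[0,0,0,0,0,0]]]}}

```text
clock: 11.62
eef_pos: [0.5564, 0.1059, 0.1962]
tool_rot: [0.67, 0.743, -0.001, -0.001]
ft_force: [-0.5, 0.3, 0.4]
grip_width: 0.0426
```

```bash
python3 - <<'E'
from h import *
c,P=wsnap('w7'); im=c['color'][:,:,::-1]
cv2.imwrite('pics/w7c.png',cv2.resize(im[100:360,220:420],None,fx=3,fy=2.3,interpolation=cv2.INTER_CUBIC))
w=cloud(c,P)
for v in range(150,300,12): print(v, w[v,318].round(4), np.nanmedian(w[v,314:322],0).round(4))
E
```

```text
t11.62 p [0.5564 0.1059 0.1962] yaw 5.93 z [-2.8e-03 -5.0e-04 -1.0e+00] F [-0.54  0.3   0.45] T [ 0.04  0.01 -0.  ] w 0.0426 q [0.19 0.4  0.11 1.29 0.   1.66]
150 [0.5515 0.1466 0.0717] [0.5511 0.1466 0.0713]
162 [0.5526 0.1361 0.0719] [0.5522 0.1359 0.0706]
174 [0.5538 0.125  0.0705] [0.5533 0.1249 0.0704]
186 [0.555  0.1136 0.0695] [0.5545 0.1137 0.0704]
198 [0.5561 0.1025 0.0707] [0.5557 0.1024 0.0704]
210 [0.5574 0.0908 0.0708] [0.5569 0.0909 0.0708]
222 [0.5586 0.079  0.0714] [0.5581 0.0785 0.0699]
234 [0.5598 0.0671 0.0724] [0.5594 0.0663 0.0704]
246 [0.5611 0.0551 0.0735] [0.5606 0.0553 0.074 ]
258 [0.5624 0.0426 0.0743] [0.5619 0.0422 0.0736]
270 [0.5639 0.0287 0.0731] [0.5634 0.029  0.0737]
282 [ 0.5692 -0.024   0.0134] [ 0.5685 -0.0222  0.0165]
294 [ 0.5706 -0.0368  0.0197] [ 0.5693 -0.0227  0.0395]
```

View pics/w7c.png

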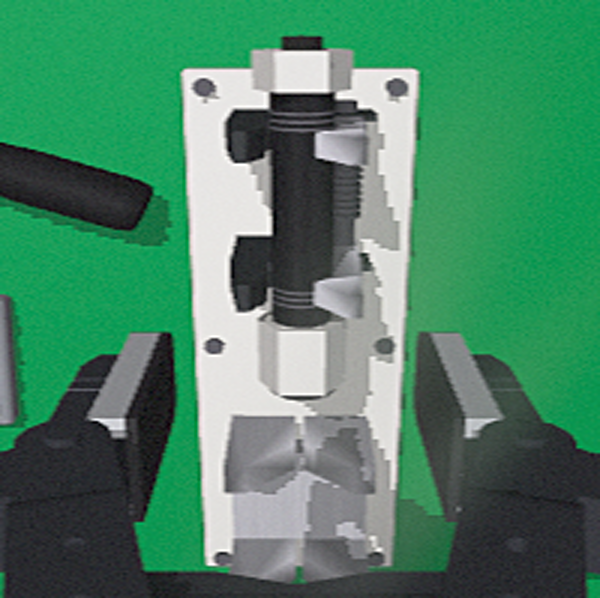

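The light sits home and level in the clip: its body top is at z = 0.0705 m along the whole body, the jaw lips at (340,140) and (340,295) in the crop reach over it, and the lamp faces the V-block. On to the barrel.

```bash
python3 - <<'E'
from h import *
plan([.49,-.348,.19],3.2,12)
E
```

```text
[[[-0.74, -0.19, 0.01, 0.0, 0.0, 0.02],
[-0.74, -0.18, 0.01, 0.0, 0.0, 0.02],
[-0.75, -0.19, 0.01, 0.0, 0.0, 0.02],
[-0.74, -0.18, 0.01, 0.0, 0.0, 0.02],
[-0.74, -0.17, 0.01, 0.0, 0.0, 0.02],
[-0.75, -0.18, 0.02, 0.0, 0.0, 0.02],
[-0.74, -0.17, 0.01, 0.0, 0.0, 0.03],
[-0.75, -0.17, 0.01, 0.0, 0.0, 0.02],
[-0.74, -0.17, 0.01, 0.0, 0.0, 0.03],
[-0.75, -0.16, 0.01, -0.01, 0.0, 0.02],
[-0.75, -0.16, 0.01, 0.0, 0.0, 0.03],
[-0.75, -0.16, 0.01, -0.01, 0.0, 0.02]]]
end [ 0.4898 -0.3482  0.1901] maxabs 0.75
```

{"op": "send_rows", "data": {"increments": [[[-0.5,-0.18,0,0,0,0.02],[-0.75,-0.18,0,0,0,0.02],[-0.9,-0.18,0,0,0,0.03],[-0.9,-0.18,0,0,0,0.02],[-0.9,-0.17,0,0,0,0.02],[-0.9,-0.18,0,0,0,0.03],[-0.9,-0.18,0,0,0,0.02],[-0.9,-0.17,0,0,0,0.03]]], "grip": 0.33}}

```text
clock: 12.68
eef_pos: [0.5151, -0.2326, 0.1964]
tool_rot: [0.682, 0.731, -0.0, -0.001]
ft_force: [1.0, 1.0, 0.7]
grip_width: 0.0573
```

{"op": "send_rows", "data": {"increments": [[[-0.9,-0.17,0,0,0,0.02],[-0.8,-0.17,0,0,0,0.03],[-0.45,-0.16,0,0,0,0.02],[-0.13,-0.16,0.1,0,0,0.02],[0,0,0,0,0,0],[0,0,0,0,0,0],[0,0,0,0,0,0]]]}}

```text
clock: 13.55
eef_pos: [0.4913, -0.3463, 0.193]
tool_rot: [0.687, 0.727, 0.0, 0.0]
ft_force: [0.4, 0.3, 0.0]
grip_width: 0.057
```

```bash
python3 - <<'E'
from h import *
c,P=wsnap('w8');st()
E
```

```text
t13.55 p [ 0.4913 -0.3463  0.193 ] yaw 3.23 z [ 3.e-04  0.e+00 -1.e+00] F [0.41 0.26 0.05] T [ 0.02 -0.01  0.01] w 0.0570 q [-0.61  0.46  0.21  1.31  0.    0.9 ]
t13.60 p [ 0.4913 -0.3465  0.1931] yaw 3.22 z [ 4.e-04 -2.e-04 -1.e+00] F [ 0.9  -0.69  0.42] T [-0.06  0.01 -0.02] w 0.0573 q [-0.61  0.46  0.21  1.31  0.    0.9 ]
```

View pics/w8.png

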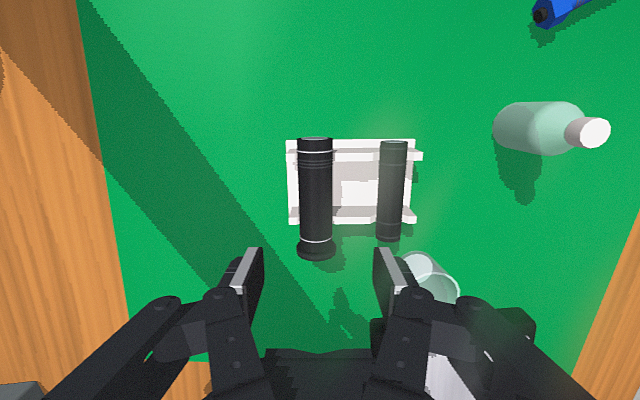

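The barrel lies at columns 299–334, rows 138–258 with its flange at the bottom (-y); the plain tube is at (392,190). Fitting its axis now.

```bash
python3 - <<'E'
from h import *
c=np.load('pics/w8.npz');P=c['pose']; g=c['color'].astype(float)
rows=[];
for v in range(150,236,2):
    s=g[v].sum(1); dark=s[290:345]<190
    i=np.where(dark)[0]+290
    w=pix(c,(i.min()-.0),v,.046,P); w2=pix(c,i.max(),v,.046,P)
    rows.append((v,i.min(),i.max(),*((w+w2)/2)[:2]))
r=np.array(rows); print(r[::6].round(4))
for lo,hi in ((180,210),):
    m=(r[:,0]>155)&(r[:,0]<232)
k=np.polyfit(r[m,4],r[m,3],1);print('yaw',-np.degrees(np.arctan(k[0])),'x at -.348',np.polyval(k,-.348))
w=cloud(c,P)
for v in range(134,262,6): print(v,np.nanmedian(w[v,312:322],0).round(4))
E
```

```text
[[ 1.500e+02  3.000e+02  3.260e+02  4.841e-01 -3.089e-01]
 [ 1.620e+02  2.980e+02  3.310e+02  4.862e-01 -3.203e-01]
 [ 1.740e+02  2.980e+02  3.310e+02  4.868e-01 -3.321e-01]
 [ 1.860e+02  2.990e+02  3.310e+02  4.879e-01 -3.442e-01]
 [ 1.980e+02  2.990e+02  3.310e+02  4.886e-01 -3.566e-01]
 [ 2.100e+02  3.000e+02  3.310e+02  4.898e-01 -3.693e-01]
 [ 2.220e+02  3.000e+02  3.310e+02  4.905e-01 -3.824e-01]
 [ 2.340e+02  3.000e+02  3.310e+02  4.912e-01 -3.958e-01]]
yaw 3.441457820136939 x at -.348 0.488052583332138
134 [ 0.4866 -0.2978  0.0015]
140 [ 0.4869 -0.2975  0.0623]
146 [ 0.4872 -0.3026  0.0641]
152 [ 0.4875 -0.308   0.0636]
158 [ 0.4878 -0.3134  0.0634]
164 [ 0.4881 -0.3187  0.0642]
170 [ 0.4884 -0.3242  0.064 ]
176 [ 0.4887 -0.3301  0.0631]
182 [ 0.489  -0.3355  0.0635]
188 [ 0.4893 -0.3412  0.0636]
194 [ 0.4897 -0.3469  0.064 ]
200 [ 0.49   -0.353   0.0635]
206 [ 0.4899 -0.3588  0.0638]
212 [ 0.4907 -0.365   0.0634]
218 [ 0.491  -0.371   0.0639]
224 [ 0.4913 -0.3772  0.0639]
230 [ 0.4917 -0.3836  0.0636]
236 [ 0.492  -0.3898  0.0638]
242 [ 0.4924 -0.3963  0.0638]
248 [ 0.4928 -0.4032  0.0633]
254 [ 0.4931 -0.4077  0.0671]
260 [ 0.4934 -0.4139  0.0678]
```

```bash
python3 - <<'E'
from h import *
plan([.4889,-.348,.035],3.4,4)
E
```

```text
[[[-0.01, -0.01, 0.79, 0.0, 0.0, 0.0],
[0.0, -0.02, 0.79, 0.0, 0.0, -0.01],
[-0.01, -0.01, 0.79, 0.0, 0.0, 0.0],
[-0.01, -0.01, 0.79, 0.0, 0.0, -0.01]]]
end [ 0.489  -0.3482  0.0351] maxabs 0.79
```

{"op": "send_rows", "data": {"increments": [[[-0.01,-0.01,0.5,0,0,-0.01],[0,-0.02,0.8,0,0,-0.01],[-0.01,-0.01,0.7,0,0,0],[-0.01,-0.01,0.4,0,0,0],[0,0,0.3,0,0,0],[0,0,0.2,0,0,0],[0,0,0.16,0,0,0],[0,0,0.1,0,0,0]]]}}

```text
clock: 14.6
eef_pos: [0.4887, -0.3491, 0.0349]
tool_rot: [0.686, 0.727, 0.0, 0.0]
ft_force: [-0.2, -0.3, 0.1]
grip_width: 0.0569
```

{"op": "send_rows", "data": {"increments": [[[0,0,0,0,0,0],[0,0,0,0,0,0],[0,0,0,0,0,0]]]}}

```text
clock: 14.98
eef_pos: [0.4886, -0.3492, 0.0353]
tool_rot: [0.686, 0.727, 0.0, 0.0]
ft_force: [-0.8, -0.8, 0.3]
grip_width: 0.057
```

```bash
python3 - <<'E'
from h import *
c,P=wsnap('w9')
E
```

```text
t14.97 p [ 0.4886 -0.3492  0.0353] yaw 3.33 z [ 8.e-04 -6.e-04 -1.e+00] F [-0.78 -0.77  0.33] T [-0.05 -0.01  0.04] w 0.0570 q [-0.62  0.59 -0.02  0.96 -0.    0.89]
```

View pics/w9.png

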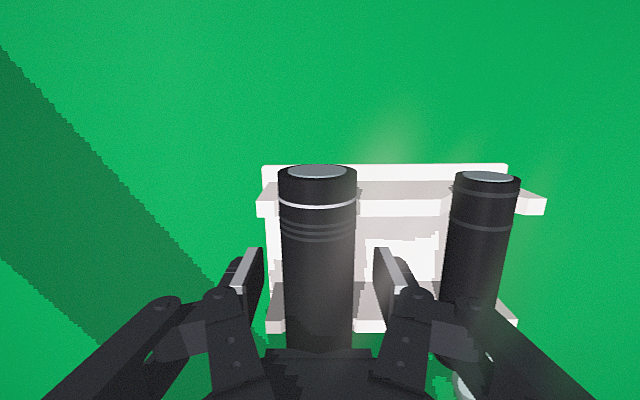

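The barrel is straddled and centred (columns 279–357, pads at 250 and 385). Closing the grip.

{"op": "send_rows", "data": {"increments": [[[0,0,0,0,0,0],[0,0,0,0,0,0],[0,0,0,0,0,0],[0,0,0,0,0,0]]], "grip": 1}}

```text
clock: 15.52
eef_pos: [0.4886, -0.3491, 0.0352]
tool_rot: [0.686, 0.727, 0.0, 0.0]
ft_force: [-1.2, 0.1, 3.8]
grip_width: 0.0327
```

{"op": "send_rows", "data": {"increments": [[[0,0,-0.1,0,0,0],[0,0,-0.3,0,0,0],[0,0,-0.6,0,0,0],[0,0,-0.8,0,0,0],[0,0,-0.8,0,0,0],[0,0,-0.4,0,0,0],[0,0,0,0,0,0],[0,0,0,0,0,0]]]}}

```text
clock: 16.52
eef_pos: [0.4877, -0.3485, 0.1838]
tool_rot: [0.686, 0.727, -0.0, -0.001]
ft_force: [-0.5, 0.1, -2.5]
grip_width: 0.0324
```

```bash
python3 - <<'E'
from h import *
c,P=wsnap('w10'); w=cloud(c,np.array(c['mount']))
for v in range(170,340,12): print(v,np.nanmedian(w[v,313:323],0).round(4))
vs=.08
plan([.5757,-.0621+.05,.19],5.9,9)
E
```

```text
t16.52 p [ 0.4877 -0.3485  0.1838] yaw 3.33 z [-0.0015  0.0011 -1.    ] F [-0.48  0.13 -2.52] T [ 0.01 -0.04  0.  ] w 0.0324 q [-0.62  0.47  0.19  1.29  0.    0.89]
170 [ 0.0524 -0.0005 -0.0134]
182 [ 0.051  -0.0005 -0.0284]
194 [ 0.0465 -0.0005 -0.029 ]
206 [ 0.0416 -0.0005 -0.0288]
218 [ 0.0366 -0.0005 -0.0284]
230 [ 0.0315 -0.0005 -0.0284]
242 [ 0.0266 -0.0005 -0.029 ]
254 [ 0.021  -0.0005 -0.0285]
266 [ 0.0156 -0.0005 -0.0286]
278 [ 0.01   -0.0005 -0.0287]
290 [ 0.0043 -0.0005 -0.0288]
302 [-0.0018 -0.0005 -0.0286]
314 [-0.008  -0.0005 -0.0286]
326 [-0.0142 -0.0005 -0.0287]
338 [-0.0208 -0.0005 -0.0286]
[[[0.73, 0.24, -0.01, 0.0, 0.0, -0.03],
[0.74, 0.24, -0.02, 0.0, 0.0, -0.03],
[0.73, 0.25, -0.01, 0.0, 0.0, -0.03],
[0.73, 0.25, -0.02, 0.0, 0.0, -0.03],
[0.73, 0.25, -0.01, 0.0, 0.0, -0.03],
[0.73, 0.26, -0.01, 0.0, 0.0, -0.03],
[0.73, 0.26, -0.02, 0.0, 0.0, -0.03],
[0.72, 0.27, -0.01, -0.01, -0.01, -0.02],
[0.73, 0.27, -0.02, 0.0, 0.0, -0.03]]]
end [ 0.5758 -0.0118  0.1901] maxabs 0.74
```

View pics/w10.png

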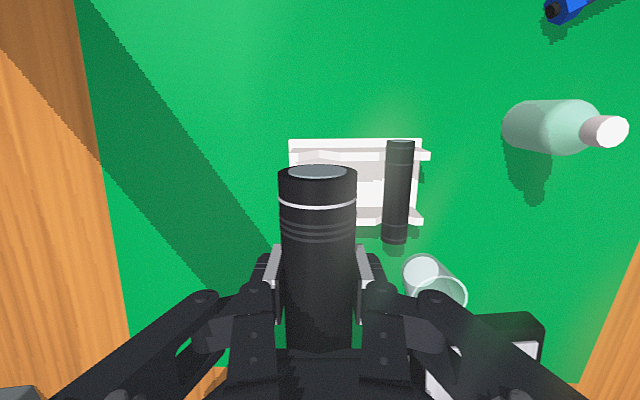

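```bash
python3 - <<'E'
from h import *
plan([.5751,-.0615,.10],5.9,8)
E
```

```text
[[[0.7, 0.26, 0.21, 0.0, 0.0, -0.03],
[0.7, 0.27, 0.21, 0.0, 0.0, -0.03],
[0.7, 0.26, 0.21, 0.0, 0.0, -0.03],
[0.7, 0.28, 0.21, 0.0, 0.0, -0.03],
[0.7, 0.27, 0.21, 0.0, 0.0, -0.03],
[0.7, 0.28, 0.2, 0.0, 0.0, -0.04],
[0.69, 0.28, 0.21, -0.01, -0.01, -0.03],
[0.69, 0.29, 0.21, 0.0, 0.0, -0.04]]]
end [ 0.5751 -0.0616  0.1001] maxabs 0.7
```

Moving across at height first, then lowering to z = 0.10.

{"op": "send_rows", "data": {"increments": [[[0.5,0.26,0,0,0,-0.03],[0.8,0.27,0,0,0,-0.03],[0.9,0.26,0,0,0,-0.03],[0.9,0.28,0,0,0,-0.03],[0.9,0.27,0,0,0,-0.03],[0.8,0.28,0,0,0,-0.04],[0.5,0.28,0,0,0,-0.03],[0.28,0.29,0.1,0,0,-0.04]]]}}

```text
clock: 17.58
eef_pos: [0.5765, -0.0609, 0.1787]
tool_rot: [0.669, 0.743, -0.001, -0.001]
ft_force: [-0.7, -0.9, -1.9]
grip_width: 0.0323
```

{"op": "send_rows", "data": {"increments": [[[0,0,0.4,0,0,0],[0,0,0.5,0,0,0],[0,0,0.4,0,0,0],[0,0,0.2,0,0,0],[0,0,0.07,0,0,0],[0,0,0,0,0,0],[0,0,0,0,0,0],[0,0,0,0,0,0]]]}}

```text
clock: 18.58
eef_pos: [0.5771, -0.0624, 0.1021]
tool_rot: [0.67, 0.743, 0.0, 0.001]
ft_force: [-0.5, -0.2, -2.0]
grip_width: 0.0326
```

```bash
python3 - <<'E'
from h import *
c,P=wsnap('w11')
plan([.5753,-.0615,.055],5.9,4)
c=snap('scene','s11');cv2.imwrite('pics/s11c.png',cv2.resize(c['color'][150:290,240:440,::-1],None,fx=4,fy=4,interpolation=cv2.INTER_CUBIC))
E
```

```text
t18.57 p [ 0.5771 -0.0624  0.1021] yaw 5.94 z [ 1.5e-03 -2.0e-04 -1.0e+00] F [-0.54 -0.2  -2.  ] T [ 0.02 -0.03 -0.01] w 0.0326 q [-0.11  0.49 -0.    1.08 -0.    1.36]
[[[0.01, -0.01, 0.24, 0.0, 0.0, 0.0],
[0.0, -0.01, 0.23, 0.0, 0.0, 0.0],
[0.01, 0.0, 0.24, 0.0, 0.0, 0.0],
[0.0, -0.01, 0.23, 0.01, 0.0, 0.0]]]
end [ 0.5754 -0.0615  0.055 ] maxabs 0.24
```

View pics/w11.png

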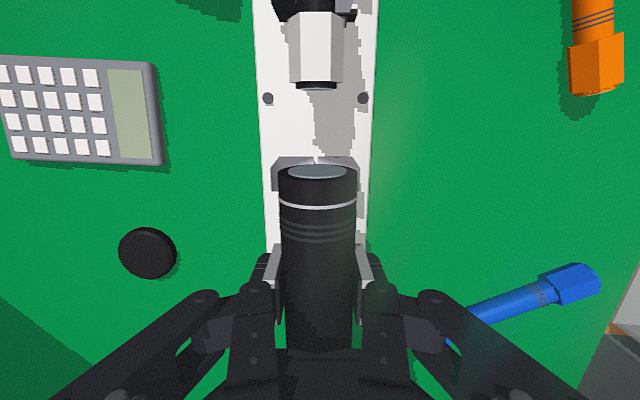

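View pics/s11c.png

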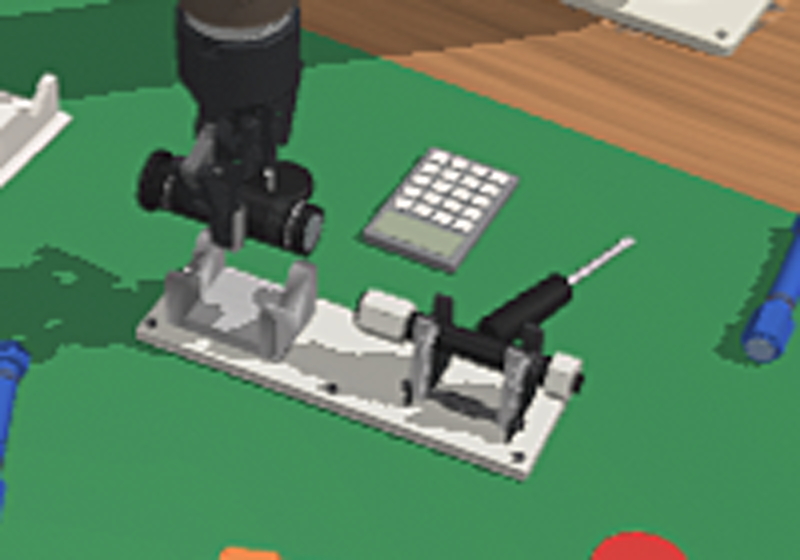

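```bash
python3 - <<'E'
from h import *
c=np.load('pics/w11.npz');P=c['pose'];w=cloud(c,P)
inv=np.linalg.inv(P@np.linalg.inv(np.array(c['mount'])))
for u,v in [(275,158),(358,158)]:
    p=pix(c,u,v,.056,P); print(p.round(4),(inv@np.r_[p,1])[:3].round(4))
for v in range(150,166,3): print(v,w[v,274].round(4),w[v,358].round(4))
g=c['color'].astype(float);L=[];Q=[]
for v in range(60,150):
    r=g[v,:,0]
    a=r[245:272]; th=(np.percentile(a,90)+np.percentile(a,10))/2; i=np.where(a>th)[0][0]; L.append((245+i-1+(th-a[i-1])/(a[i]-a[i-1]),v))
    b=r[364:385]; th=(b.max()+b.min())/2; i=np.where(b>th)[0][-1]; Q.append((364+i+(b[i]-th)/(b[i]-b[i+1]),v))
for E in (L,Q):
    W=np.array([pix(c,u,v,.012,P) for u,v in E]); t=(inv[:3,:3]@W.T).T+inv[:3,3]
    k=np.polyfit(t[:,0],t[:,1],1);res=t[:,1]-np.polyval(k,t[:,0]);gd=abs(res)<.001;k=np.polyfit(t[gd,0],t[gd,1],1)
    print(np.degrees(np.arctan(k[0])),np.polyval(k,[0,.05]),gd.sum())
E
```

```text
[ 0.5455 -0.0181  0.056 ] [ 0.0473 -0.0268  0.046 ]
[ 0.5965 -0.0128  0.056 ] [0.0473 0.0244 0.0461]
150 [ 0.5391 -0.0199  0.0137] [ 0.6022 -0.0135  0.0127]
153 [ 0.5391 -0.0223  0.0132] [nan nan nan]
156 [ 0.539  -0.0249  0.0111] [ 0.6029 -0.018   0.0126]
159 [ 0.5393 -0.0269  0.0126] [ 0.6031 -0.0201  0.0137]
162 [ 0.5426 -0.0244  0.037 ] [ 0.6034 -0.0224  0.0137]
165 [ 0.5443 -0.024   0.0488] [ 0.6038 -0.0247  0.0137]
0.017364189970478203 [-0.04433737 -0.04432222] 90
0.15810984491026928 [0.03904877 0.03918675] 90
```

{"op": "send_rows", "data": {"increments": [[[0.02,-0.02,0.2,0,0,0],[0,-0.02,0.3,0,0,0],[0,0,0.2,0,0,0],[0,0,0.12,0,0,0],[0,0,0.06,0,0,0],[0,0,0,0,0,0],[0,0,0,0,0,0]]]}}

```text
clock: 19.55
eef_pos: [0.5749, -0.0616, 0.0577]
tool_rot: [0.67, 0.743, 0.0, 0.0]
ft_force: [1.2, 1.0, -1.9]
grip_width: 0.0325
```

{"op": "send_rows", "data": {"increments": [[[0,0,0.04,0,0,0],[0,0,0.02,0,0,0],[0,0,0.02,0,0,0],[0,0,0,0,0,0]]]}}

```text
clock: 20.05
eef_pos: [0.5743, -0.0615, 0.0532]
tool_rot: [0.67, 0.743, -0.0, -0.0]
ft_force: [0.1, 0.3, -1.6]
grip_width: 0.0324
```

{"op": "send_rows", "data": {"increments": [[[0,0,0.03,0,0,0],[0,0,0.02,0,0,0],[0,0,0.02,0,0,0],[0,0,0.01,0,0,0],[0,0,0,0,0,0],[0,0,0,0,0,0]]]}}

```text
clock: 20.8
eef_pos: [0.5749, -0.0615, 0.0496]
tool_rot: [0.67, 0.743, 0.0, 0.0]
ft_force: [1.4, -0.7, -0.5]
grip_width: 0.0324
```

```bash
python3 - <<'E'
from h import *
st()
E
```

```text
t20.80 p [ 0.5749 -0.0615  0.0496] yaw 5.94 z [ 1.e-03  1.e-04 -1.e+00] F [ 1.39 -0.7  -0.54] T [ 0.08 -0.23 -0.05] w 0.0324 q [-0.11  0.54 -0.07  0.96  0.    1.36]
```

{"op": "send_rows", "data": {"increments": [[[0,0.006,0.015,0,0,0],[0,0,0.015,0,0,0],[0,0,0,0,0,0],[0,0,0,0,0,0]]]}}

```text
clock: 21.3
eef_pos: [0.5752, -0.0614, 0.0493]
tool_rot: [0.67, 0.743, 0.001, 0.001]
ft_force: [-1.0, 0.6, 6.6]
grip_width: 0.0328
```

```bash
python3 - <<'E'
from h import *
st()
E
```

```text
t21.30 p [ 0.5752 -0.0614  0.0493] yaw 5.90 z [ 1.5e-03  1.0e-04 -1.0e+00] F [-1.04  0.65  6.64] T [ 0.17  0.3  -0.29] w 0.0328 q [-0.11  0.54 -0.07  0.96  0.    1.36]
```

{"op": "send_rows", "data": {"increments": [[[0,0,0.01,0,0,0],[0,0,0,0,0,0],[0,0,0,0,0,0],[0,0,0,0,0,0],[0,0,0,0,0,0],[0,0,0,0,0,0]]]}}

```text
clock: 22.05
eef_pos: [0.5752, -0.0615, 0.0492]
tool_rot: [0.67, 0.743, 0.001, 0.001]
ft_force: [-3.1, 1.0, 9.8]
grip_width: 0.0318
```

```bash
python3 - <<'E'
from h import *
st(); c,P=wsnap('w12'); w=cloud(c,P)
for v in (190,210,230,260,290,320): print(v,np.nanmedian(w[v,313:323],0).round(4))
c=snap('scene','s12');cv2.imwrite('pics/s12c.png',cv2.resize(c['color'][150:290,240:440,::-1],None,fx=4,fy=4,interpolation=cv2.INTER_CUBIC))
c=snap('top','t12'); o=[get_obs()['ft_force'].round(2)]
print(o)
E
```

```text
t22.05 p [ 0.5752 -0.0615  0.0492] yaw 5.90 z [ 1.7e-03  1.0e-04 -1.0e+00] F [-3.05  0.97  9.8 ] T [ 0.19  0.57 -0.33] w 0.0318 q [-0.11  0.54 -0.07  0.96  0.    1.36]
t22.05 p [ 0.5752 -0.0615  0.0492] yaw 5.90 z [ 1.7e-03  1.0e-04 -1.0e+00] F [-3.05  0.97  9.8 ] T [ 0.19  0.57 -0.33] w 0.0318 q [-0.11  0.54 -0.07  0.96  0.    1.36]
190 [ 0.5697 -0.0137  0.0779]
210 [ 0.5705 -0.022   0.0773]
230 [ 0.5714 -0.0299  0.0782]
260 [ 0.5727 -0.0432  0.0778]
290 [ 0.5743 -0.0574  0.0777]
320 [ 0.5757 -0.0724  0.0778]
[array([-3.29,  1.83,  9.37])]
```

View pics/s12c.png

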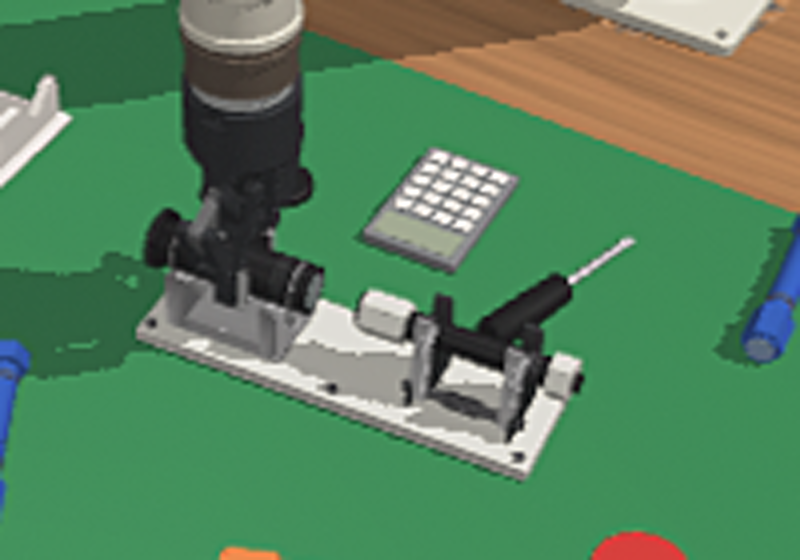

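View pics/w12.png

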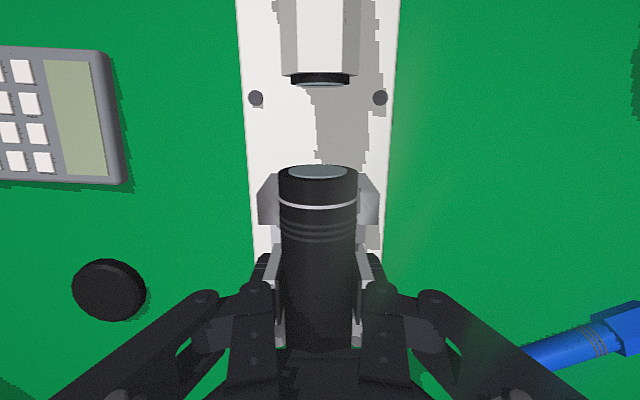

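View pics/t12.png

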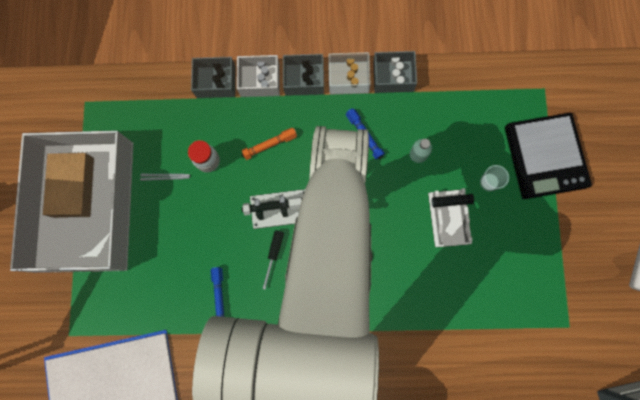

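{"op": "send_rows", "data": {"increments": [[[0,-0.01,0.001,0,0,0],[0,0,0,0,0,0],[0,0,0,0,0,0],[0,0,0,0,0,0],[0,0,0,0,0,0],[0,0,0,0,0,0]]]}}

```text
clock: 22.95
eef_pos: [0.5752, -0.0614, 0.0492]
tool_rot: [0.67, 0.743, 0.001, 0.001]
ft_force: [-1.7, 0.8, 9.2]
grip_width: 0.0324
```

{"op": "send_rows", "data": {"increments": [[[0,0,0,0,0,0],[0,0,0,0,0,0],[0,0,0,0,0,0],[0,0,0,0,0,0]]]}}

```text
clock: 23.45
eef_pos: [0.5752, -0.0614, 0.0493]
tool_rot: [0.67, 0.743, 0.001, 0.001]
ft_force: [-2.3, 1.9, 8.7]
grip_width: 0.0325
```

```bash
python3 - <<'E'
from h import *
st(); print(job_done())
E
```

```text
t23.45 p [ 0.5752 -0.0614  0.0493] yaw 5.90 z [ 2.7e-03  2.0e-04 -1.0e+00] F [-2.27  1.89  8.67] T [ 0.24  0.38 -0.39] w 0.0325 q [-0.11  0.54 -0.07  0.96  0.    1.36]
the job is handed in; nothing more can be done
None
```

The back-light check is set up and the job is handed in at 23.5 s. The light is home in the clip, and the barrel is seated in the V-block, still gripped and pressed down.

- **Light:** I pushed it down past the jaw with the lamp end towards the V-block. It snapped in and stood firm on the clip floor under 18.7 N, then I let go. Afterwards the wrist camera showed it level, with its axis 60.5 mm above the bench and the jaw lips over it.
- **Barrel:** I took it from the rack and lowered it into the V with the flange beyond the outer end. The wrist camera showed it level, with its axis at about 60.8 mm.
- **Push:** the last wrist reading was 8.7 N upward. Counting the barrel's own weight, that is roughly 10 N on the V. The fore-aft force was -2.3 N, so the far face carries somewhat more than the near one, but both are loaded. Sideways force was +1.9 N, and readings varied by about 0.5 N.
- **Surroundings:** the last overhead picture showed nothing moved among the other things in view. The arm hid the calculator and lens cap there, but the wrist view showed both, with no sign of having been touched.

No check failed. Two readings disagree slightly: both parts measured 0.5 to 0.8 mm above the nominal 60 mm, which is within the camera calibration.

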